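# Dock the blue refill in the marker-filling station and hold it open

## Task

Take the blue paint refill to the marker-filling dock, push its foot straight down into the socket, lugs through the slots, fully home against the spring, and only then turn it a quarter turn clockwise (seen from above) as far as it goes. The dock is spring-loaded and would turn back and let the refill up, so finish while still gripping the refill, holding it pushed fully home and turned; leave the other refills, the brush jar and the loose marker where they are.

Things in the scene. Friction and masses are not known exactly. Their poses are not given: they have to be found in the camera images.
- blue: Blue refill to dock, upright, 92 mm tall, about 140 g. Origin: centre of its underside, z up. Black foot 30 mm across to z = 26; two lugs at its very bottom, along +x and -x (9 mm wide, 10 mm high, 44 mm tip to tip); drum 46 mm across, z = 26 to 58; on top a grip wing 42 mm long (along x, in line with the lugs), 14 mm thick (along y), z = 58 to 92 mm. Half a turn fits the same.
- red: Red refill, same shape and size as the blue one. Leave alone.
- yellow: Yellow refill, same shape and size as the blue one. Leave alone.
- dock: Grey marker-filling dock, fixed to the table, 130 x 130 mm and 60 mm high; a white marker lies in a cradle on its +x side, out to x = 192 mm, 35 mm high. Origin: centre of its underside. Its x axis is the line of the two lug slots (white marks on top); green marks on its y axis show where the wing points when turned.
- socket (a point): Centre of the socket mouth on the dock's flat top, 60 mm above the table, axes as the dock. Keyhole in an 8 mm plate: hole 34 mm across, two slots along x 14 mm wide, 48 mm end to end. The foot meets an orange spring pad 14 mm below the mouth; the lugs can turn in the cavity once it is over 18 mm down; fully home is 23 mm down (drum then 3 mm above the dock).
- press (a joint): Spring pad in the socket: 0 when up, 0.009 m when pressed fully down, where it meets a hard stop. Pushing back with 4 N at first and 8.5 N when down.
- turn (a joint): The orange pad's turn, carried by the cartridge's lugs between its studs: 0 at rest, growing clockwise seen from above to 1.44 rad at a hard stop. The lugs have about 0.13 rad of play before they take it along, so the cartridge itself turns about 1.57 rad. A return spring resists with 0.04 N m at first and 0.16 N m at the stop.
- jar: Greenish brush jar, 68 mm across and 75 mm high, brushes up to 215 mm high reaching some 45 mm from its axis; origin at the centre of its underside. Leave alone.
- marker: Loose marker, 133 mm long (along its x), 16 mm thick, white with a green cap, lying on the table; origin on the table under its middle. Leave alone.
Mind the look-alikes: they are no part of the job. Of the things that look like the blue, the middle-sized one is meant.

How it is judged:
By the outcome, as a careful person would: the job done as asked, in the order asked, and still so for the second after the job is handed in, while the arm keeps its last pose, push and grip.
It also fails if it takes over 38 s, if anything falls off the work surface, if the arm or the gripper's body presses on something with over 40 N, if the wrist force passes 120 N, or if a joint passes its speed limit or range.

## Robot

A 7-joint arm with a two-finger parallel gripper is mounted at the origin on the work surface. World frame = base frame: x ahead of the robot, y to its left, z up, the work surface at z = 0. Lengths are in m, angles in rad, forces in N, time in s.
With the tool pointing down it reaches from about 0.4 to 0.85 m from the base axis. Payload 4.5 kg.
Tool frame: the origin (TCP) lies at the very end of the fingers, on their centre line; the grasp point (between the pads) lies 19 mm behind it (r.grip_point_offset is the distance from the TCP to the grasp point, in m); z points along the fingers, y is the line along which they close (so a half turn about z gives the same grasp; the last joint's range is limited). The gripper opens to 88 mm and grips with 3 to 60 N. Pads are 18 mm wide; open, the fingers measure 123 mm over their backs; the gripper's body (75 mm by 187 mm) begins 45 mm behind the grasp point.
Start: joints at [-1.098, 0.689, -0.195, 1.565, 0.157, 0.902, -0.215], TCP at [0.266, 0.566, 0.203] pointing down, gripper open.
Joint ranges: [-3.01, 3.01], [-0.46, 2.08], [-1.47, 1.51], [0.13, 2.56], [-1, 4.14], [0.04, 2.09], [-2.66, 2.66]. Speed limits (rad/s): [2.57, 2.57, 3.14, 3.14, 3.14, 3.14, 3.14].

## Interface

Orientations are given as a unit quaternion [x, y, z, w].
In Python, from plant import r gives the robot as it stands.
- The arm moves only by the tool carry_out, never from a script. Its argument "rows" is a list of rows, each a list of 3 entries, a list of its own where there are three numbers: the shift along the tool's x, y, z in cm, then the turn, a rotation vector about the tool's x, y, z in degrees, then the closure, from 0 (fully open) to 1 (shut). A call has 1 to 12 rows; each row is the pose to reach, as a shift and turn from the pose commanded when the call began, along the tool's axes at that moment; what a row does not reach only later rows make up. A row lasts 1/10 s, in which the tool goes at most 50 mm and 8.59 degrees, less where a joint would pass 70% of its speed; a pose out of reach is approached as far as the arm can. A call with a gripper value outside its range is refused whole. The fingers move at their own pace and stop on an object; "newtons" is the grip in N (left out, the last holds). Time passes only in rows, so rows that repeat a pose let the fingers close. It gives the time, the measured TCP pose, the force, the opening and the grip force at its end, in the units of the state.
- r.get_state(): the state, without advancing time (a new reading comes with each control period).
- r.snapshot(name): name is "side" or "top"; returns a dict with "image" (400x640x3 uint8, red, green, blue), "fx", "fy", "cx", "cy" (pixels), "pose" (4x4, takes a point from camera to world coordinates). Camera axes: x right, y up, looking along -z (the intrinsics and any distortion apply to the point x, -y, -z); pixel columns grow to the right and rows downward; lengths in m; the calibration is good to about 2 mm. A picture is of the moment at which its call begins. There is no depth.
- r.finish_job(): hands the job in; it is judged then, once.
The state is a dict: "clock": time; "q": joint angles; "qd": joint speeds; "joint_torque": joint torques, N m; "tool_pos": TCP position; "eef_rot": TCP orientation; "contact_force": force on the tool from outside, world axes, zero at the start; "moment": the same for the moment, N m; "opening": opening from 0.0 (shut) to 1.0 (fully open); "finger_force": force on a finger pad.
Only numpy, scipy, OpenCV 4.12 (cv2) and the standard library are available. Lean on these libraries where they do the work, as an engineer would, in place of code of your own. Each camera call takes 0.05 s, during which the arm holds its last target. There are 200 camera calls.

## Working session

There is one attempt and no reset: what is moved stays moved. The work goes in short steps, Python scripts to look and compute and a tool call to move; the robot and the scene stay as the last step left them, time stands still between calls to the robot, and variables do not carry over. Pictures are saved under pics/ and viewed, at most 10 in all, crops included, and the job is handed in when it is done.

Besides the shell and the picture viewer there is one more tool, called after "Emit:" by a JSON object that holds its "name" and its "arguments", one argument or row to a line. carry_out: Moves the arm, as the interface text tells. Its arguments: {"type":"object","properties":{"rows":{"type":"array"},"newtons":{"type":"number"}},"required":["rows"]}

```bash
mkdir -p pics; ls; python3 - <<'E'
from plant import r
import cv2,numpy as np
for n in("top","side"):
    s=r.snapshot(n);cv2.imwrite(f"pics/{n}0.png",s["image"][:,:,::-1])
    print(n,s["fx"],s["fy"],s["cx"],s["cy"],[k for k in s]);print(np.round(s["pose"],4).tolist())
st=r.get_state();print(st)
E
```

```text
pics
top 431.4568779550425 431.4568779550425 324.87547136346154 200.03671554482997 ['image', 'fx', 'fy', 'cx', 'cy', 'pose']
[[-0.0245, 0.9825, -0.1845, 0.426], [-0.9997, -0.0243, 0.0034, 0.0388], [-0.0011, 0.1845, 0.9828, 1.0169], [0.0, 0.0, 0.0, 1.0]]
side 430.8950371361545 430.8950371361545 322.93457619052367 197.84176090027654 ['image', 'fx', 'fy', 'cx', 'cy', 'pose']
[[0.9205, 0.2916, -0.2602, 0.3691], [-0.3906, 0.6655, -0.636, -0.4901], [-0.0123, 0.6871, 0.7265, 0.701], [0.0, 0.0, 0.0, 1.0]]
{'clock': 0.1, 'q': array([-1.09819482,  0.68987374, -0.19450856,  1.56619131,  0.15730157,
        0.90244949, -0.21508247]), 'qd': array([ 0.00077999, -0.00022347, -0.00154284, -0.00273216,  0.00083579,
        0.00280726, -0.00010993]), 'joint_torque': array([-3.85545020e-03, -5.28495741e+01, -1.27201114e+00, -1.53838438e+01,
       -5.25941723e-02,  1.92897387e-03,  3.72617239e-05]), 'tool_pos': array([0.26533339, 0.56524311, 0.2023194 ]), 'eef_rot': array([ 2.17605714e-01,  9.76036457e-01, -7.58344450e-04, -1.10651740e-04]), 'contact_force': array([-0.28262916,  0.7355798 , -0.4939629 ]), 'moment': array([-0.02631049,  0.04139778,  0.02819421]), 'finger_force': 0.0, 'opening': 1.0032027751788817}
```

View pics/top0.png

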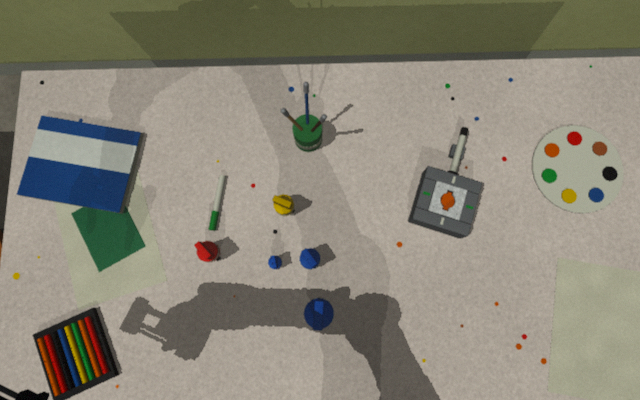

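View pics/side0.png

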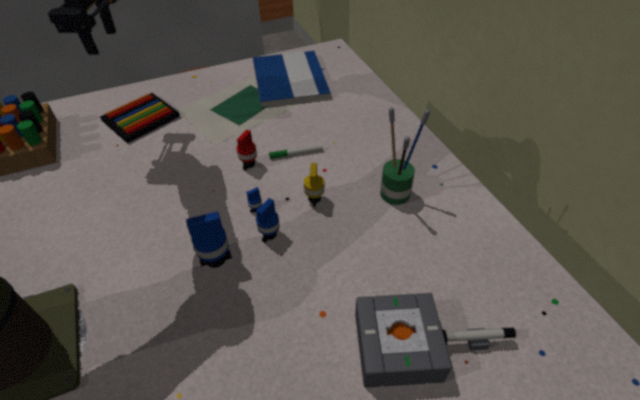

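Top view: the middle-sized blue refill is at about (310,258), with the small one at (275,262) and the large one at (319,313). The dock is at (447,201) with its marker pointing up-right. Side view: the blue refill is at (267,220) and the dock at (402,332). Next, a zoom for the angles.

```bash
cat > h.py <<'E'
import numpy as np,cv2
def ray(s,p):
    P=s["pose"];d=np.array([(p[0]-s["cx"])/s["fx"],-(p[1]-s["cy"])/s["fy"],-1.]);return P[:3,3],P[:3,:3]@d
def onz(s,p,z):
    o,d=ray(s,p);return o+d*(z-o[2])/d[2]
def proj(s,X):
    P=s["pose"];c=P[:3,:3].T@(np.asarray(X)-P[:3,3]);return np.array([s["cx"]+s["fx"]*c[0]/-c[2],s["cy"]-s["fy"]*c[1]/-c[2]])
def tri(a,p,b,q):
    o,d=ray(a,p);u,e=ray(b,q);d=d/np.linalg.norm(d);e=e/np.linalg.norm(e)
    t=np.linalg.lstsq(np.c_[d,-e],u-o,rcond=None)[0];A=o+d*t[0];B=u+e*t[1];return (A+B)/2,np.linalg.norm(A-B)
def crop(s,u,v,w,h,k):
    return cv2.resize(s["image"][v:v+h,u:u+w,::-1],(w*k,h*k),interpolation=cv2.INTER_CUBIC)
E
python3 - <<'E'
from plant import r
from h import *
t=r.snapshot("top");s=r.snapshot("side")
a=np.hstack([crop(t,285,233,50,50,6),crop(s,242,190,50,50,6)])
b=np.hstack([crop(t,400,150,100,100,3),crop(s,350,285,100,100,3)])
im=np.vstack([a,b]);im=np.clip(im.astype(float)*1.5,0,255).astype(np.uint8)
cv2.imwrite("pics/z1.png",im)
E
```

```text
(no output)
```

View pics/z1.png

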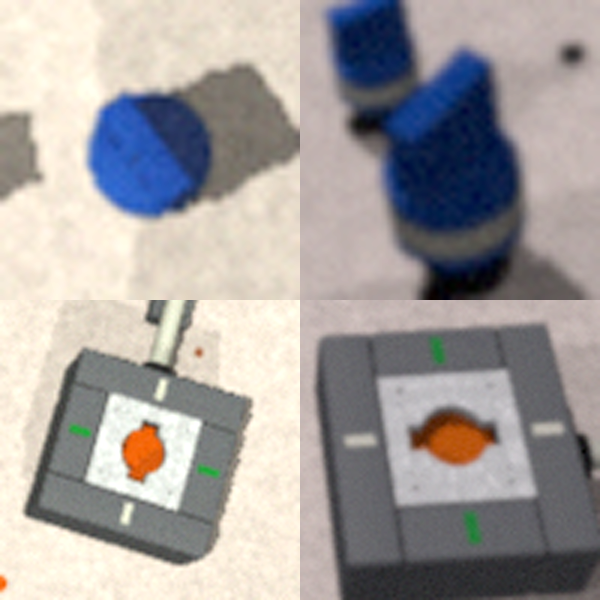

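```bash
python3 - <<'E'
from plant import r
from h import *
t=r.snapshot("top");s=r.snapshot("side")
f=lambda u,v,k,x,y:(u+(x+.5)/k-.5,v+(y+.5)/k-.5)
T=[onz(t,f(400,150,3,x,y-300),.06) for x,y in((161,389),(127,513),(208,470),(80,430))]
S=[onz(s,f(350,285,3,x-300,y-300),.06) for x,y in((547,429),(360,440),(473,527),(437,350))]
for L in(T,S):
    L=np.array(L)[:,:2];a=L[0]-L[1];b=L[2]-L[3]
    print(L.round(4).tolist(),L[:2].mean(0),L[2:].mean(0),np.degrees([np.arctan2(a[1],a[0]),np.arctan2(b[1],b[0])]))
# blue
W=np.array([onz(s,f(242,190,6,x-300,y),.092)[:2] for x,y in((388,130),(410,142),(465,50),(492,62))]);print("wing corners",W.round(4).tolist(),W.mean(0))
d=W[2]+W[3]-W[0]-W[1];print(np.degrees(np.arctan2(d[1],d[0])),np.hypot(*d)/2)
e=[onz(t,f(285,233,6,x,y),.092)[:2] for x,y in((128,92),(195,188))];d=e[1]-e[0];print("top edge",e,np.degrees(np.arctan2(d[1],d[0])),np.hypot(*d))
hsv=cv2.cvtColor(t["image"],cv2.COLOR_RGB2HSV)
m=cv2.inRange(hsv,(105,120,30),(130,255,255));m[:,:288]=0;m[:,335:]=0;m[:238]=0;m[282:]=0
c=max(cv2.findContours(m,0,2)[0],key=cv2.contourArea);(u,v),R=cv2.minEnclosingCircle(c);print(u,v,R,onz(t,(u,v),.058))
E
```

```text
[[0.6464, -0.2581], [0.5523, -0.2252], [0.5833, -0.2884], [0.6162, -0.1945]] [ 0.59934225 -0.24167289] [ 0.59973266 -0.24144563] [ -19.247836   -109.34164266]
[[0.6465, -0.2597], [0.5529, -0.226], [0.5835, -0.2899], [0.6165, -0.1956]] [ 0.59968117 -0.24287424] [ 0.59999431 -0.2427455 ] [ -19.76962735 -109.23551436]
wing corners [[0.4578, 0.0616], [0.4627, 0.054], [0.491, 0.0851], [0.4973, 0.0764]] [0.47719832 0.069284  ]
34.08244171015677 0.04093230756514171
top edge [array([0.49660554, 0.07857249]), array([0.46218172, 0.05543438])] -146.0928211530594 0.04147735619750135
309.1071472167969 258.1071472167969 10.150116920471191 [0.47662486 0.07336748 0.058     ]
```

```bash
cat >> h.py <<'E'
from scipy.spatial.transform import Rotation as Ro
def goto(st,pos,yaw):
    "shift in tool axes (cm), rotvec (deg) to tool-down pose with tool x at yaw (deg)"
    R0=Ro.from_quat(st["eef_rot"]);T=Ro.from_euler("z",yaw,degrees=True)*Ro.from_euler("x",180,degrees=True)
    print("shift",(R0.inv().apply(np.array(pos)-st["tool_pos"])*100).round(2),"rot",(R0.inv()*T).as_rotvec(degrees=True).round(2))
E
python3 - <<'E'
from plant import r
from h import *
goto(r.get_state(),(.4765,.072,.15),214)
E
```

```text
shift [-40.08 -35.72   5.29] rot [-3.000e-02 -2.000e-02 -5.914e+01]
```

Emit:
{"name": "carry_out", "arguments": {
  "rows": [
    [[-40.1,-35.7,5.2],[0,0,-59.1],0],
    [[-40.1,-35.7,5.2],[0,0,-59.1],0],
    [[-40.1,-35.7,5.2],[0,0,-59.1],0],
    [[-40.1,-35.7,5.2],[0,0,-59.1],0],
    [[-40.1,-35.7,5.2],[0,0,-59.1],0],
    [[-40.1,-35.7,5.2],[0,0,-59.1],0],
    [[-40.1,-35.7,5.2],[0,0,-59.1],0],
    [[-40.1,-35.7,5.2],[0,0,-59.1],0],
    [[-40.1,-35.7,5.2],[0,0,-59.1],0],
    [[-40.1,-35.7,5.2],[0,0,-59.1],0],
    [[-40.1,-35.7,5.2],[0,0,-59.1],0],
    [[-40.1,-35.7,5.2],[0,0,-59.1],0]
  ]
}}

```text
clock: 1.5
tool_pos: [0.4784, 0.0649, 0.15]
eef_rot: [-0.287, 0.958, -0.002, -0.001]
contact_force: [-1.5, -0.2, -1.1]
opening: 0.998
finger_force: 0.0
```

```bash
python3 - <<'E'
from plant import r
from h import *
st=r.get_state();print(st["clock"],st["q"].round(3),st["tool_pos"])
goto(st,(.4765,.072,.15),214)
t=r.snapshot("top");s=r.snapshot("side")
im=np.hstack([crop(t,260,200,100,100,4),crop(s,217,150,100,100,4)])
cv2.imwrite("pics/z2.png",np.clip(im*1.4,0,255).astype(np.uint8))
E
```

```text
1.5 [ 0.094  0.632 -0.52   2.029  0.539  0.618  1.36 ] [0.47835873 0.06489505 0.15001986]
shift [-0.23  0.7  -0.  ] rot [-0.18 -0.18 -0.7 ]
```

View pics/z2.png

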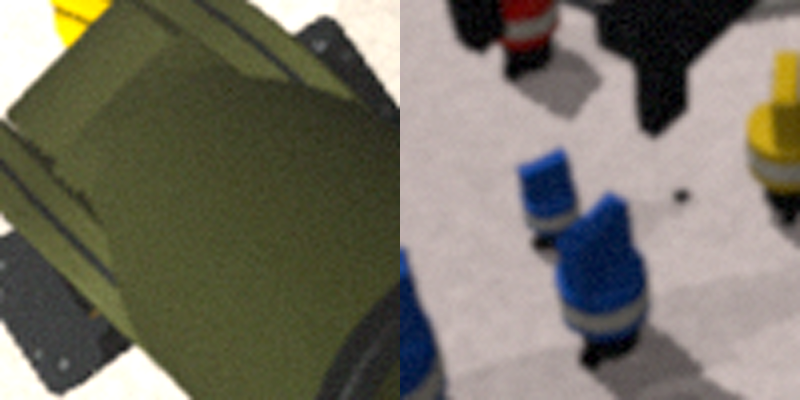

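The gripper is above the blue refill, nothing has been disturbed, and the arm is still settling. In the crop the refill sits at about (600,270). I'll let the arm settle and narrow the fingers.

Emit:
{"name": "carry_out", "arguments": {
  "rows": [
    [[0,0,0],[0,0,0],0.35],
    [[0,0,0],[0,0,0],0.35],
    [[0,0,2],[0,0,0],0.35],
    [[0,0,2],[0,0,0],0.35],
    [[0,0,2],[0,0,0],0.35]
  ]
}}

```text
clock: 2.1
tool_pos: [0.4764, 0.0733, 0.1312]
eef_rot: [-0.293, 0.956, 0.0, -0.0]
contact_force: [-0.1, 0.3, 0.1]
opening: 0.653
finger_force: 0.0
```

```bash
python3 - <<'E'
from plant import r
from h import *
st=r.get_state();print(st["tool_pos"])
goto(st,(.4765,.072,.0625),214)
E
```

```text
[0.47641706 0.07328287 0.1311771 ]
shift [ 0.06 -0.11  6.87] rot [ 0.03 -0.03  0.08]
```

Emit:
{"name": "carry_out", "arguments": {
  "rows": [
    [[0,0,2],[0,0,0],0.35],
    [[0,0,4],[0,0,0],0.35],
    [[0,0,5.5],[0,0,0],0.35],
    [[0,0,6.8],[0,0,0],0.35],
    [[0,0,6.8],[0,0,0],0.35],
    [[0,0,6.8],[0,0,0],0.9],
    [[0,0,6.8],[0,0,0],0.9],
    [[0,0,6.8],[0,0,0],0.9],
    [[0,0,6.8],[0,0,0],0.9],
    [[0,0,6.8],[0,0,0],0.9],
    [[0,0,6.8],[0,0,0],0.9]
  ],
  "newtons": 45
}}

```text
clock: 3.2
tool_pos: [0.477, 0.0723, 0.0632]
eef_rot: [-0.292, 0.956, 0.0, 0.0]
contact_force: [-0.2, 1.0, 0.6]
opening: 0.129
finger_force: 0.0
```

```bash
python3 - <<'E'
from plant import r
from h import *
st=r.get_state();print(st["opening"],st["finger_force"],st["contact_force"])
s=r.snapshot("side")
im=crop(s,200,130,130,130,5)[:600]
cv2.imwrite("pics/z3.png",np.clip(im*1.6,0,255).astype(np.uint8))
E
```

```text
0.12911962311688893 0.0 [-0.182069    0.952926    0.60486813]
```

View pics/z3.png

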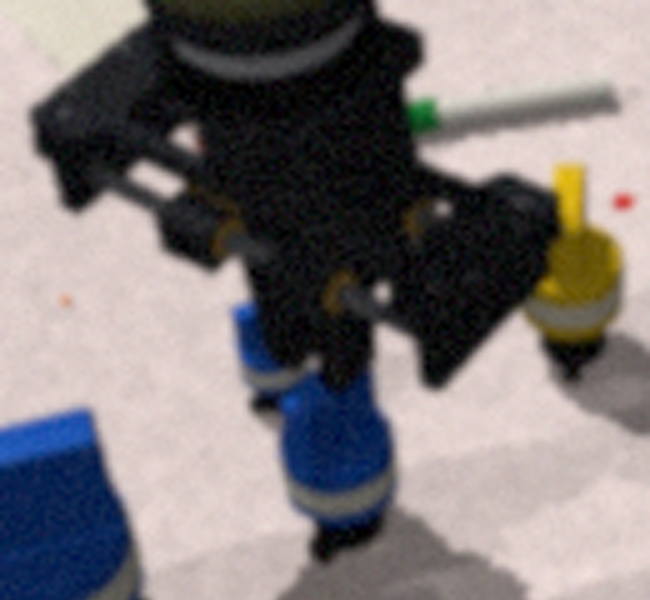

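The fingers at crop (290–350, 380) straddle the wing just above the drum, but the force reads zero, so closing may not be complete. I'll close further.

Emit:
{"name": "carry_out", "arguments": {
  "rows": [
    [[0,0,0],[0,0,0],1],
    [[0,0,0],[0,0,0],1],
    [[0,0,0],[0,0,0],1]
  ],
  "newtons": 45
}}

```text
clock: 3.55
tool_pos: [0.4768, 0.0723, 0.063]
eef_rot: [-0.292, 0.956, 0.0, -0.0]
contact_force: [-0.9, 0.2, 0.3]
opening: 0.004
finger_force: 0.0
```

```bash
python3 - <<'E'
from plant import r
from h import *
st=r.get_state();print(st["opening"],st["finger_force"],st["contact_force"],st["tool_pos"])
s=r.snapshot("side")
f=lambda X:((proj(s,X)-[200,130])*5+2).round()
print("tcp",f(st["tool_pos"]),"wing top est",f((.4765,.072,.092)))
for a in(-1,1):
    print(f(st["tool_pos"]+a*.02*np.array([.56,-.83,0])),f(np.array([.4765,.072,.092])+a*.021*np.array([.83,.56,0])))
E
```

```text
0.003580951366611852 0.0 [-0.90015898  0.2361589   0.29963173] [0.47684062 0.07228099 0.06297139]
tcp [331. 424.] wing top est [322. 375.]
[291. 404.] [288. 410.]
[371. 445.] [356. 342.]
```

```bash
python3 - <<'E'
from plant import r
from h import *
s=r.snapshot("side")
im=crop(s,235,170,75,75,8)
im=np.clip(255*(im/255.)**.5,0,255).astype(np.uint8)
for X in([.4768,.0723,.063],[.4768,.0723,.082],[.4765,.072,.092]):
    p=((proj(s,X)-[235,170])*8+4).astype(int);cv2.circle(im,tuple(map(int,p)),3,(0,0,255),-1);print(p)
cv2.imwrite("pics/z4.png",im)
E
```

```text
[250 359]
[241 307]
[236 281]
```

View pics/z4.png

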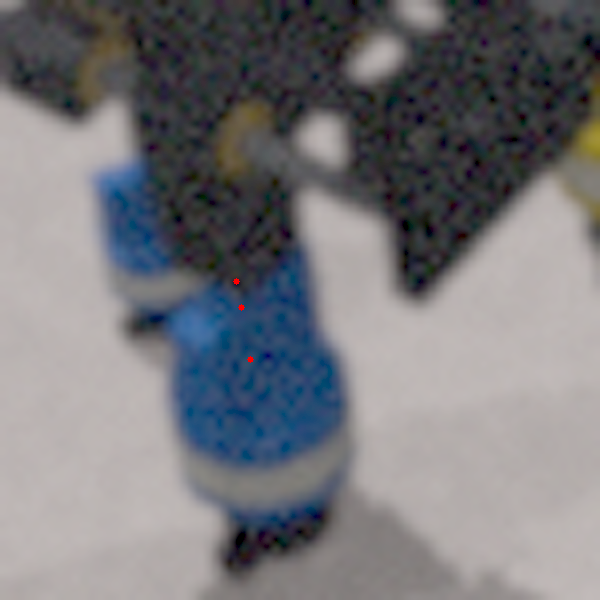

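```bash
python3 - <<'E'
from plant import r
from h import *
s=r.snapshot("side")
print(r.grip_point_offset,[a for a in dir(r) if a[0]!="_"])
y=np.array([.425,.905,0])
for z in(.2023,.222,.232):
    print(z,[proj(s,np.array([.2653,.5652,z])+k*y).round(1) for k in(-.05,0,.05)])
im=cv2.imread("pics/side0.png")[0:75,40:140];im=cv2.resize(im,None,fx=6,fy=6,interpolation=2)
cv2.imwrite("pics/z5.png",np.clip(255*(im/255.)**.5,0,255).astype(np.uint8))
E
```

```text
0.0187 ['Unreachable', 'finish_job', 'get_state', 'grip_point_offset', 'snapshot']
0.2023 [array([99.8, 68. ]), array([108.2,  56.8]), array([116.1,  46.5])]
0.222 [array([96.3, 59.9]), array([105. ,  48.9]), array([113.1,  38.7])]
0.232 [array([94.6, 55.8]), array([103.3,  44.8]), array([111.5,  34.6])]
```

View pics/z5.png

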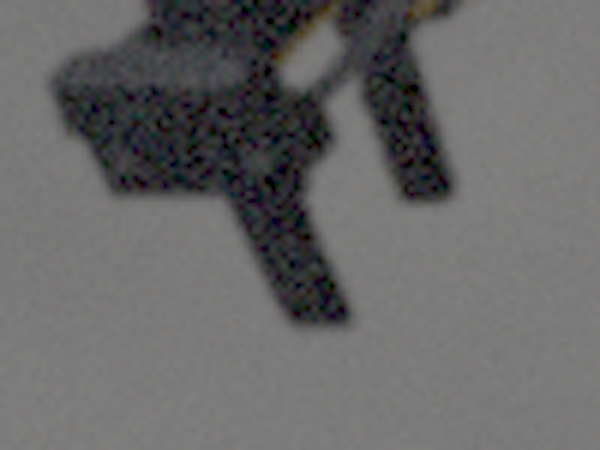

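The start picture shows the fingertips at (93,53) and (112,32). That puts them about 30–35 mm higher than the reported TCP, while sideways they agree. So I closed just above the wing. I'll raise, reopen and descend about 29 mm further.

Emit:
{"name": "carry_out", "arguments": {
  "rows": [
    [[0,0,-1],[0,0,0],0.4],
    [[0,0,-1],[0,0,0],0.4],
    [[0,0,-1],[0,0,0],0.4],
    [[0,0,-1],[0,0,0],0.4],
    [[0,0,-1],[0,0,0],0.4],
    [[0,0,-1],[0,0,0],0.4],
    [[0,0,0],[0,0,0],0.4],
    [[0,0,1],[0,0,0],0.4],
    [[0,0,2],[0,0,0],0.4],
    [[0,0,2.5],[0,0,0],0.4],
    [[0,0,2.7],[0,0,0],0.4],
    [[0,0,2.7],[0,0,0],0.4]
  ]
}}

```text
clock: 4.9
tool_pos: [0.4766, 0.0724, 0.0356]
eef_rot: [-0.292, 0.956, 0.0, -0.0]
contact_force: [0.0, 0.5, -0.3]
opening: 0.597
finger_force: 0.0
```

Emit:
{"name": "carry_out", "arguments": {
  "rows": [
    [[0,0,0.1],[0,0,0],1],
    [[0,0,0.1],[0,0,0],1],
    [[0,0,0.1],[0,0,0],1],
    [[0,0,0.1],[0,0,0],1],
    [[0,0,0.1],[0,0,0],1],
    [[0,0,0.1],[0,0,0],1],
    [[0,0,0.1],[0,0,0],1]
  ],
  "newtons": 50
}}

```text
clock: 5.6
tool_pos: [0.477, 0.0723, 0.0351]
eef_rot: [-0.292, 0.956, -0.0, 0.0]
contact_force: [-0.5, 0.1, 1.2]
opening: 0.153
finger_force: 49.9
```

Emit:
{"name": "carry_out", "arguments": {
  "rows": [
    [[0,0,-3],[0,0,0],1],
    [[0,0,-7],[0,0,0],1],
    [[0,0,-11],[0,0,0],1],
    [[0,0,-12],[0,0,0],1],
    [[0,0,-12],[0,0,0],1]
  ]
}}

```text
clock: 6.1
tool_pos: [0.4777, 0.0722, 0.1561]
eef_rot: [-0.292, 0.957, -0.0, 0.001]
contact_force: [0.3, -0.2, -2.7]
opening: 0.158
finger_force: 49.9
```

```bash
python3 - <<'E'
from plant import r
from h import *
st=r.get_state();print(st["q"].round(3),st["opening"],st["finger_force"])
goto(st,(.5997,-.2422,.155),160.6)
E
```

```text
[ 0.099  0.625 -0.546  2.026  0.541  0.631  1.353] 0.15818539214416422 49.914002353325486
shift [  7.42 -32.9    0.12] rot [1.000e-02 1.800e-01 5.332e+01]
```

Emit:
{"name": "carry_out", "arguments": {
  "rows": [
    [[1.0,-4.2,0],[0,0,7],1],
    [[2.0,-8.5,0],[0,0,14],1],
    [[3.0,-12.7,0],[0,0,21],1],
    [[3.9,-17,0],[0,0,28],1],
    [[4.9,-21.2,0],[0,0,35],1],
    [[5.8,-25.5,0],[0,0,42],1],
    [[6.6,-29.5,0],[0,0,48],1],
    [[7.4,-32.9,0],[0,0,53.3],1],
    [[7.4,-32.9,0],[0,0,53.3],1],
    [[7.4,-32.9,0],[0,0,53.3],1],
    [[7.4,-32.9,1.0],[0,0,53.3],1],
    [[7.4,-32.9,1.0],[0,0,53.3],1]
  ]
}}

```text
clock: 7.3
tool_pos: [0.5976, -0.2396, 0.1427]
eef_rot: [0.166, 0.986, 0.001, -0.002]
contact_force: [-1.2, 0.2, -2.2]
opening: 0.157
finger_force: 49.9
```

```bash
python3 - <<'E'
from plant import r
from h import *
st=r.get_state();print(st["q"].round(3),st["tool_pos"],st["opening"],st["finger_force"],st["contact_force"])
goto(st,(.5997,-.2422,.155),160.6)
t=r.snapshot("top");s=r.snapshot("side")
cv2.imwrite("pics/t6.png",t["image"][:,:,::-1]);cv2.imwrite("pics/s6.png",s["image"][:,:,::-1])
im=np.hstack([crop(t,400,150,100,100,4),crop(s,345,250,100,140,4)[:400]])
g=lambda i:np.clip(255*(i/255.)**.6,0,255).astype(np.uint8)
cv2.imwrite("pics/z6.png",g(im))
E
```

```text
[ 0.489  0.799 -0.336  1.552  0.319  0.85   1.271] [ 0.59763965 -0.2395506   0.14271563] 0.1573954441762667 49.91395080462098 [-1.16541411  0.22686    -2.19493356]
shift [-0.28 -0.18 -1.23] rot [ 0.03 -0.27  0.24]
```

View pics/z6.png

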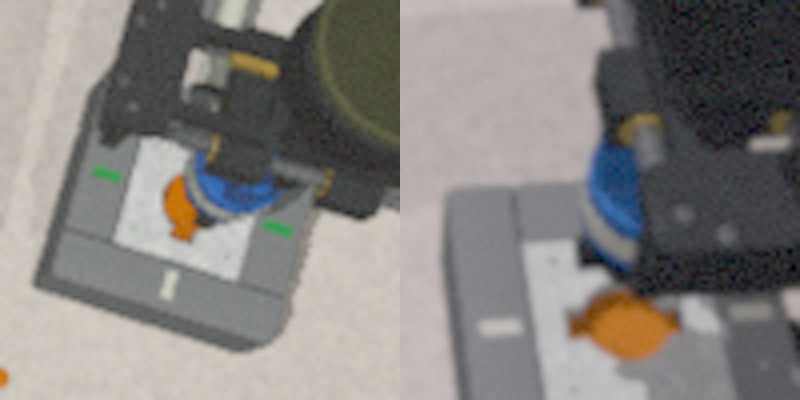

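The refill hangs upright in the grip above the dock, with the drum at about (235,180) and the foot at (205,215) in the top crop. The arm was still settling. I'll lower to just above the mouth and measure there.

Emit:
{"name": "carry_out", "arguments": {
  "rows": [
    [[0,0,1],[0,0,0],1],
    [[0,0,2],[0,0,0],1],
    [[0,0,3],[0,0,0],1],
    [[0,0,4.0],[0,0,0],1],
    [[0,0,4.0],[0,0,0],1],
    [[0,0,4.0],[0,0,0],1],
    [[0,0,4.0],[0,0,0],1]
  ]
}}

```text
clock: 8.1
tool_pos: [0.5997, -0.242, 0.1054]
eef_rot: [0.168, 0.986, 0.0, 0.0]
contact_force: [-0.8, -0.5, -0.9]
opening: 0.153
finger_force: 49.9
```

```bash
python3 - <<'E'
from plant import r
from h import *
st=r.get_state();print(st["tool_pos"],st["contact_force"])
goto(st,(.6,-.2423,.1),160.6)
t=r.snapshot("top");s=r.snapshot("side")
cv2.imwrite("pics/t7.png",t["image"][:,:,::-1]);cv2.imwrite("pics/s7.png",s["image"][:,:,::-1])
p=st["tool_pos"];u=p[2]-.035
g=lambda i:np.clip(255*(i/255.)**.6,0,255).astype(np.uint8)
A=[]
for c,x0,y0 in((t,422,172),(s,375,295)):
    k=8;im=g(crop(c,x0,y0,50,50,k))
    for z,rr,col in((u,.015,(0,0,255)),(u+.026,.023,(255,0,255)),):
        pts=np.array([(proj(c,(p[0]+rr*np.cos(a),p[1]+rr*np.sin(a),z))-[x0,y0]+.5)*k for a in np.linspace(0,6.28,60)])
        for q in pts: cv2.circle(im,tuple(int(v) for v in q),1,col,-1)
    A.append(im)
cv2.imwrite("pics/z7.png",np.hstack(A))
E
```

```text
[ 0.59970446 -0.24201636  0.10536614] [-0.79120762 -0.50571538 -0.94944213]
shift [-0.04 -0.02  0.54] rot [0.01 0.05 0.05]
```

View pics/z7.png

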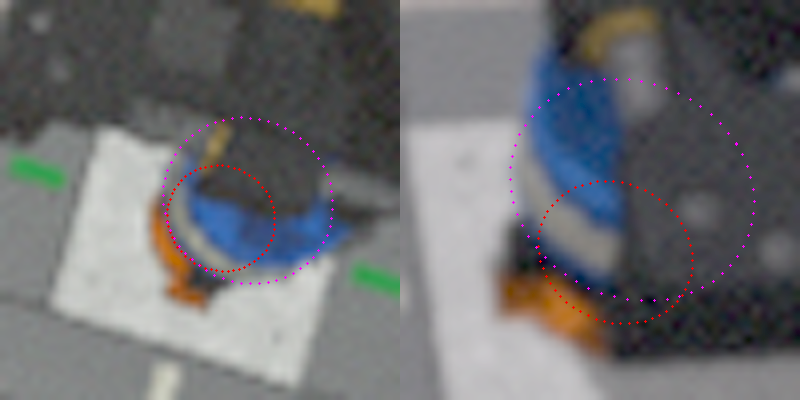

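The prediction (dotted) roughly matches: in the top crop the drum edge is at (168,220) against 165 predicted. In the side crop it is at about (524,170) against 511, so there is a small offset. I'll quantify the edges.

```bash
python3 - <<'E'
from plant import r
from h import *
t=r.snapshot("top");s=r.snapshot("side");p=r.get_state()["tool_pos"];u=p[2]-.035
def hull(c,d):
    P=[proj(c,(p[0]+d[0]+.023*np.cos(a),p[1]+d[1]+.023*np.sin(a),z)) for z in(u+.026,u+.058) for a in np.linspace(0,6.28,120)]
    return cv2.convexHull(np.array(P,np.float32))
def left(h,v):
    xs=[]
    q=h[:,0]
    for a,b in zip(q,np.roll(q,-1,0)):
        if (a[1]-v)*(b[1]-v)<=0 and a[1]!=b[1]: xs.append(a[0]+(b[0]-a[0])*(v-a[1])/(b[1]-a[1]))
    return min(xs)
for n,c,rows,x0,x1 in(("side",s,range(304,316),382,404),("top",t,range(190,206),435,452)):
    I=c["image"].astype(float);out=[]
    h0=hull(c,(0,0));hx=hull(c,(.002,0));hy=hull(c,(0,.002))
    for v in rows:
        f=I[v,x0:x1,2]-I[v,x0:x1,0]  # blueness
        d=np.diff(I[v,x0:x1,0]);i=np.argmin(d)  # strongest drop of red
        out.append((v,x0+i+.5,round(left(h0,v),1),round(left(hx,v)-left(h0,v),2),round(left(hy,v)-left(h0,v),2)))
    print(n);[print(*o) for o in out]
E
```

```text
side
304 391.5 390.5 1.09 -0.88
305 391.5 390.3 1.09 -0.88
306 391.5 390.1 1.08 -0.87
307 390.5 389.9 1.08 -0.87
308 390.5 389.7 1.07 -0.87
309 390.5 389.5 1.07 -0.86
310 390.5 389.3 1.07 -0.86
311 390.5 389.1 1.06 -0.86
312 390.5 388.9 1.06 -0.86
313 389.5 388.7 1.06 -0.85
314 389.5 388.5 1.05 -0.82
315 391.5 388.3 1.1 -0.73
top
190 449.5 444.1 -0.71 -0.9
191 444.5 443.4 -0.55 -0.9
192 444.5 442.8 -0.43 -0.91
193 441.5 442.4 -0.32 -0.91
194 441.5 442.2 -0.22 -0.91
195 441.5 442.0 -0.13 -0.92
196 441.5 441.9 -0.04 -0.92
197 441.5 442.0 0.05 -0.92
198 441.5 442.1 0.14 -0.92
199 439.5 442.4 0.24 -0.93
200 442.5 442.7 0.34 -0.93
201 442.5 443.2 0.46 -0.93
202 443.5 443.7 0.6 -0.94
203 443.5 444.5 0.78 -0.94
204 444.5 445.4 1.03 -0.95
205 445.5 446.7 1.46 -0.95
```

Emit:
{"name": "carry_out", "arguments": {
  "rows": [
    [[0.05,-0.05,0],[0,0,0],1],
    [[0.05,-0.05,0.5],[0,0,0],1],
    [[0.05,-0.05,0.9],[0,0,0],1],
    [[0.05,-0.05,1.2],[0,0,0],1],
    [[0.05,-0.05,1.5],[0,0,0],1],
    [[0.05,-0.05,1.7],[0,0,0],1],
    [[0.05,-0.05,1.7],[0,0,0],1]
  ]
}}

```text
clock: 9.0
tool_pos: [0.5984, -0.2422, 0.0876]
eef_rot: [0.168, 0.986, 0.0, -0.0]
contact_force: [-0.1, -0.3, -2.0]
opening: 0.157
finger_force: 49.9
```

It is inside the mouth with no contact. Next, press down onto the spring.

Emit:
{"name": "carry_out", "arguments": {
  "rows": [
    [[0,0,0.4],[0,0,0],1],
    [[0,0,0.8],[0,0,0],1],
    [[0,0,1.1],[0,0,0],1],
    [[0,0,1.4],[0,0,0],1],
    [[0,0,1.6],[0,0,0],1],
    [[0,0,1.6],[0,0,0],1],
    [[0,0,1.6],[0,0,0],1]
  ]
}}

```text
clock: 9.7
tool_pos: [0.5991, -0.2424, 0.0727]
eef_rot: [0.168, 0.986, -0.0, 0.001]
contact_force: [-1.1, -0.6, 6.5]
opening: 0.152
finger_force: 49.9
```

Emit:
{"name": "carry_out", "arguments": {
  "rows": [
    [[0,0,0.2],[0,0,0],1],
    [[0,0,0.3],[0,0,0],1],
    [[0,0,0.3],[0,0,0],1],
    [[0,0,0.3],[0,0,0],1]
  ]
}}

```text
clock: 10.1
tool_pos: [0.5995, -0.2425, 0.0719]
eef_rot: [0.168, 0.986, -0.0, 0.001]
contact_force: [-5.1, 0.7, 19.1]
opening: 0.156
finger_force: 49.9
```

Home against the hard stop: z stays at 0.0719 while the force rises to 19 N. Now the clockwise turn.

Emit:
{"name": "carry_out", "arguments": {
  "rows": [
    [[0,0,0],[0,0,6],1],
    [[0,0,0],[0,0,12],1],
    [[0,0,0],[0,0,18],1],
    [[0,0,0],[0,0,24],1],
    [[0,0,0],[0,0,30],1],
    [[0,0,0],[0,0,36],1],
    [[0,0,0],[0,0,42],1],
    [[0,0,0],[0,0,48],1],
    [[0,0,0],[0,0,48],1]
  ]
}}

```text
clock: 11.0
tool_pos: [0.5999, -0.2423, 0.0719]
eef_rot: [0.555, 0.832, 0.0, 0.002]
contact_force: [-4.2, 1.9, 19.5]
opening: 0.154
finger_force: 49.9
```

```bash
python3 - <<'E'
from plant import r
from h import *
st=r.get_state();print(st["q"].round(2),st["moment"],st["contact_force"],st["tool_pos"])
goto(st,(.5997,-.2422,.07),70.6)
E
```

```text
[ 0.35  0.88 -0.07  1.6   0.09  0.66  0.63] [0.44286663 0.95927954 0.08116147] [-4.20150955  1.88976093 19.50349005] [ 0.5999079  -0.24231434  0.07192279]
shift [ 0.02 -0.02  0.19] rot [ 0.16  0.08 41.96]
```

Emit:
{"name": "carry_out", "arguments": {
  "rows": [
    [[0,0,0],[0,0,6],1],
    [[0,0,0],[0,0,12],1],
    [[0,0,0],[0,0,18],1],
    [[0,0,0],[0,0,24],1],
    [[0,0,0],[0,0,30],1],
    [[0,0,0],[0,0,35],1],
    [[0,0,0],[0,0,39],1],
    [[0,0,0],[0,0,42],1],
    [[0,0,0],[0,0,44],1],
    [[0,0,0],[0,0,44],1],
    [[0,0,0],[0,0,44],1]
  ]
}}

```text
clock: 12.1
tool_pos: [0.6003, -0.2427, 0.0719]
eef_rot: [0.825, 0.565, 0.001, 0.002]
contact_force: [-2.3, 2.3, 18.0]
opening: 0.154
finger_force: 50.0
```

```bash
python3 - <<'E'
from plant import r
from h import *
st=r.get_state();print(st["q"].round(2),st["moment"],st["contact_force"],st["tool_pos"])
goto(st,(.5997,-.2422,.07),70.6)
E
```

```text
[ 0.24  0.88  0.13  1.61 -0.17  0.65  0.09] [0.30382631 0.83317526 0.25835444] [-2.33727158  2.25130074 18.02951572] [ 0.60032723 -0.24267112  0.0719273 ]
shift [ 0.02 -0.08  0.19] rot [ 0.23 -0.   -1.86]
```

Emit:
{"name": "carry_out", "arguments": {
  "rows": [
    [[0,0,0],[0,0,2],1],
    [[0,0,0],[0,0,4],1],
    [[0,0,0],[0,0,4],1],
    [[0,0,0],[0,0,4],1]
  ]
}}

```text
clock: 12.5
tool_pos: [0.6004, -0.2426, 0.0719]
eef_rot: [0.844, 0.536, 0.001, 0.002]
contact_force: [-2.5, 1.0, 17.4]
opening: 0.155
finger_force: 50.8
```

```bash
python3 - <<'E'
from plant import r
from h import *
st=r.get_state();print(st["moment"],st["contact_force"],st["tool_pos"])
goto(st,(.5997,-.2422,.07),70.6)
t=r.snapshot("top");s=r.snapshot("side")
im=np.hstack([crop(t,405,155,90,90,4),crop(s,350,275,100,90,4)])
cv2.imwrite("pics/z8.png",np.clip(255*(im/255.)**.6,0,255).astype(np.uint8))
E
```

```text
[0.25546454 0.80802633 0.84120809] [-2.54306081  1.04548746 17.40099438] [ 0.60035166 -0.24264767  0.07192756]
shift [ 0.01 -0.08  0.19] rot [ 0.23  0.   -5.75]
```

View pics/z8.png

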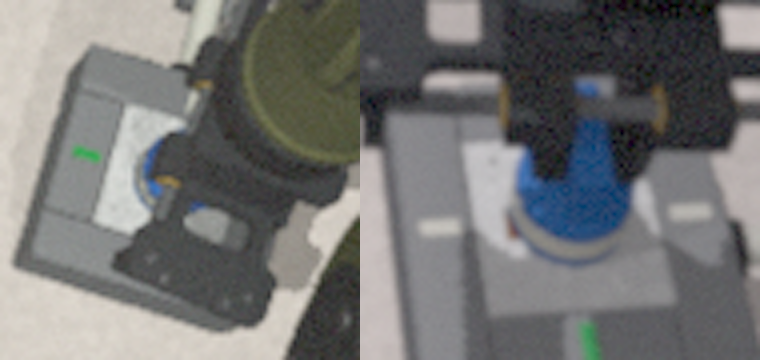

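The picture shows the drum at (575,190) sitting just above the dock, with the wing in line with the green mark. The moment jumped from 0.26 to 0.84 N m over the last 4°, so it is at the turn stop, with 17 N still pressing down. Handing in.

```bash
python3 -c "
from plant import r
print(r.finish_job())"
```

```text
the job is handed in; nothing more can be done
None
```

The blue refill is in the dock, pushed fully home first and then turned clockwise to its stop; I handed the job in at about 12.6 s with the arm still gripping, pressing at about 17 N and holding the turn.

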